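# Pack the projector kit tray

## Task

Pack the projector kit tray for the morning check: put the large nickel lens cap in the blue pocket, the small nickel lens cap in the green pocket, the black iron film gate in the red pocket and the amber glass fuse jar in the yellow pocket. Set each one down upright and flat on the floor of its pocket without dropping it. Leave the brass lens cap and the green glass jar where they stand.

Things in the scene. Friction and masses are not known exactly. Their poses are not given: they have to be found in the camera images.
- cap_large: round lens cap, silvery nickel metal, 54 mm diameter, 28 mm high (straight knurled side up to 24 mm, above that a step 5 mm smaller in radius). Stands on the ledge. Origin: centre of its underside, z up. It is the larger of the two nickel caps; goes in the blue pocket.
- cap_small: round lens cap, silvery nickel metal, 38 mm diameter, 28 mm high (straight knurled side up to 24 mm, above that a step 5 mm smaller in radius). Stands on the ledge. Origin: centre of its underside, z up. It is the smaller of the two nickel caps; goes in the green pocket.
- film_gate: black iron film gate: a rectangular block 58 mm long (its x) and 40 mm wide (its y), 24 mm high along its two long side rails (each 10 mm wide), with a lower bridge and a rectangular aperture in the middle. Easily gripped across its 40 mm width. Origin: centre of its underside, z up. Goes in the red pocket.
- jar_amber: Amber (brown-yellow) glass fuse jar, round, 46 mm diameter straight body up to 42 mm, narrowing above to a 32 mm stopper of the same glass, 62 mm high overall. Stands upright. Origin: centre of its underside, z up. Goes in the yellow pocket.
- cap_brass: round lens cap, yellow brass metal, 54 mm diameter, 28 mm high (straight knurled side up to 24 mm, above that a step 5 mm smaller in radius). Stands on the ledge. Origin: centre of its underside, z up. Look-alike: stays where it is.
- jar_green: Green glass fuse jar, round, 46 mm diameter straight body up to 42 mm, narrowing above to a 32 mm stopper of the same glass, 62 mm high overall. Stands upright. Origin: centre of its underside, z up. Look-alike: stays where it is.
- pocket_blue: Blue square pocket, fixed: inside 76 x 76 mm, walls 4 mm thick. Origin: centre of its underside, 4 mm above the ledge; z up, x and y along its walls. Floor 3 mm and wall tops 11 mm above the origin. The four pockets sit two by two, centres 100 mm apart, in a fixed dark wooden tray 212 mm square with a 14 mm rim; which colour is in which corner changes.
- pocket_green: Green square pocket, fixed: inside 76 x 76 mm, walls 4 mm thick. Origin: centre of its underside, 4 mm above the ledge; z up, x and y along its walls. Floor 3 mm and wall tops 11 mm above the origin. The four pockets sit two by two, centres 100 mm apart, in a fixed dark wooden tray 212 mm square with a 14 mm rim; which colour is in which corner changes.
- pocket_red: Red square pocket, fixed: inside 76 x 76 mm, walls 4 mm thick. Origin: centre of its underside, 4 mm above the ledge; z up, x and y along its walls. Floor 3 mm and wall tops 11 mm above the origin. The four pockets sit two by two, centres 100 mm apart, in a fixed dark wooden tray 212 mm square with a 14 mm rim; which colour is in which corner changes.
- pocket_yellow: Yellow square pocket, fixed: inside 76 x 76 mm, walls 4 mm thick. Origin: centre of its underside, 4 mm above the ledge; z up, x and y along its walls. Floor 3 mm and wall tops 11 mm above the origin. The four pockets sit two by two, centres 100 mm apart, in a fixed dark wooden tray 212 mm square with a 14 mm rim; which colour is in which corner changes.
There are look-alikes about, which are no part of the job. Of the things like the jar_amber, leave any that is pink; of the rest the smaller one is meant. Of the things shaped like the film_gate, the black one is meant.

How it is judged:
At the end, for the whole second after the job is handed in: Large nickel cap in the blue, small one in the green, film gate in the red, amber jar in the yellow pocket: each within 28 mm of its centre, underside within 4 mm of its floor, upright within 0.1 rad, at rest. Brass cap and green jar within 20 mm of their start (horizontal distance between cap_large and pocket_blue below 0.028 m and z of cap_large in the frame of pocket_blue below 0.007 m and angle between each of cap_large, cap_small, film_gate, jar_amber's own z axis and vertical below 0.1 rad and linear speed of each of cap_large, cap_small, film_gate, jar_amber below 0.01 m/s and horizontal distance between cap_small and pocket_green below 0.028 m and z of cap_small in the frame of pocket_green below 0.007 m and horizontal distance between film_gate and pocket_red below 0.028 m and z of film_gate in the frame of pocket_red below 0.007 m and horizontal distance between jar_amber and pocket_yellow below 0.028 m and z of jar_amber in the frame of pocket_yellow below 0.007 m and distance of each of cap_brass, jar_green from where it was at the start of the episode below 0.02 m); the robot touches nothing.
It fails at once if a kit part falls or flies: it is more than 35 mm above the ledge and not held by the fingers ((height (world z) of cap_large above 0.035 m and contact force between the fingers and cap_large below 0.01 N) or (height (world z) of cap_small above 0.035 m and contact force between the fingers and cap_small below 0.01 N) or (height (world z) of film_gate above 0.035 m and contact force between the fingers and film_gate below 0.01 N) or (height (world z) of jar_amber above 0.035 m and contact force between the fingers and jar_amber below 0.01 N)).
It fails at once if the brass cap or the green jar is moved by more than 20 mm (distance of any of cap_brass, jar_green from where it was at the start of the episode above 0.02 m).
It also fails if it takes over 118 s, if anything falls off the work surface, if the arm or the gripper's body presses on something with over 40 N, if the wrist force passes 120 N, or if a joint passes its speed limit or range.

## Robot

A 6-joint arm with a two-finger parallel gripper is mounted at the origin on the work surface. World frame = base frame: x ahead of the robot, y to its left, z up, the work surface at z = 0. Lengths are in m, angles in rad, forces in N, time in s.
With the tool pointing down it reaches from about 0.35 to 0.85 m from the base axis. Payload 8.1 kg.
Tool frame: the origin (TCP) lies between the finger pads; the fingertips stand 14 mm ahead of it and the grasp point (between the pads) lies 5 mm behind it (robot.tcp_to_tips is the z of the fingertips in the tool frame, in m); z points along the fingers, y is the line along which they close (so a half turn about z gives the same grasp; the last joint's range is limited). The gripper opens to 93 mm and grips with 3 to 60 N. Pads are 15 mm wide; open, the fingers measure 128 mm over their backs; the gripper's body (75 mm by 188 mm) begins 65 mm behind the grasp point.
Start: joints at [1.199, 0.13, 1.488, -0, 1.523, -0.085], TCP at [0.17, 0.576, 0.233] pointing down, gripper open.
Joint ranges: [-2.96, 2.96], [-0.89, 2.26], [0.02, 2.5], [-1.34, 4.48], [0, 2.73], [-2.66, 2.66]. Speed limits (rad/s): [2.39, 2.39, 2.79, 3.14, 3.14, 3.14].

## Interface

Orientations are given as a rotation vector (axis times angle).
In Python, from plant import sensors, read_camera, robot gives the robot as it stands.
- The arm moves only by the tool hand_motion, called after "Emit:" in YAML: its name, and indented under it one key for each argument. Schema: {"type":"object","properties":{"ticks":{"type":"array","items":{"type":"object","properties":{"aperture":{"type":"number"},"dx":{"type":"number"},"dy":{"type":"number"},"dz":{"type":"number"},"yaw":{"type":"number"}},"additionalProperties":false,"required":["aperture"]},"minItems":1,"maxItems":20},"squeeze":{"type":"number"},"only":{"type":"string"},"quiet":{"type":"boolean"},"lines":{"type":"string"}},"required":["ticks"],"additionalProperties":false}. ticks is a list of rows, 1 to 20 of them, each an object with the fields aperture (the finger opening in m), dx, dy, dz (the shift in parts of the range, where 1.0 means 0.6 m), yaw (a turn about the tool's z in parts of the range, where 1.0 means 2 rad); a field left out counts as zero (the opening has to be given); each row shifts and turns the commanded pose from where the row before left it, along the tool's axes as they then stand; what a row does not reach is not made up. A row lasts 1/10 s, in which the tool goes at most 0.05 m and 0.15 rad, less where a joint would pass 70% of its speed; a pose out of reach is approached as far as the arm can. The fingers move at their own pace and stop on an object; squeeze is the grip in N (left out, the last holds). Time passes only in rows, so rows that do not move let the fingers close. The tool returns the time, the measured TCP pose, the force, the opening and the grip force at its end. only (a regular expression) keeps the lines of the reply that match it, lines (a string "A,B") keeps lines A to B, and quiet returns only ok. No shift or turn number may pass 1 either way. Input that does not fit is refused with a message, and nothing moves.
- sensors.read_state(): the state, without advancing time (a new reading comes with each control period).
- read_camera(name): name is "side" or "top" or "wrist"; returns a dict with "image" (480x640x3 uint8, red, green, blue), "depth" (480x640 float32, m along the optical axis (not along the pixel's ray), 0 where there is no reading), "fx", "fy", "cx", "cy" (pixels), "R" (3x3) and "t" (3): a world point X has camera coordinates R X + t. Camera axes: x right, y down, z forward; pixel columns grow to the right and rows downward; lengths in m; the calibration is good to about 2 mm. A picture is of the moment at which its call begins.
- robot.close_job(): hands the job in; it is judged then, once.
The state is a dict: "t": time; "q": joint angles; "dq": joint speeds; "joint_torque": joint torques, N m; "tool_pos": TCP position; "orientation": TCP orientation; "force": force on the tool from outside, world axes, zero at the start; "wrist_torque": the same for the moment, N m; "opening": finger opening in m; "gripper_force": force on a finger pad.
Only numpy, scipy, OpenCV 4.12 (cv2) and the standard library are available. Lean on these libraries where they do the work, as an engineer would, in place of code of your own. Each camera call takes 0.05 s, during which the arm holds its last target. There are 200 camera calls.

## Working session

There is one attempt and no reset: what is moved stays moved. The work goes in short steps, Python scripts to look and compute and a tool call to move; the robot and the scene stay as the last step left them, time stands still between calls to the robot, and variables do not carry over. Pictures are saved under pics/ and viewed, at most 14 in all, crops included, and the job is handed in when it is done.

```bash
ls; mkdir -p pics; cat > h.py <<'E'
import numpy as np, cv2
from plant import sensors, read_camera, robot
def save(c,name,crop=None,scale=1):
    im=c["image"][:,:,::-1]
    if crop: x0,y0,x1,y1=crop; im=im[y0:y1,x0:x1]
    im=cv2.resize(im,None,fx=scale,fy=scale,interpolation=cv2.INTER_CUBIC)
    cv2.imwrite(f"pics/{name}.png",im)
def world(c,u,v,d=None):
    d=c["depth"][int(v),int(u)] if d is None else d
    p=np.array([(u-c["cx"])/c["fx"]*d,(v-c["cy"])/c["fy"]*d,d])
    return c["R"].T@(p-c["t"])
def cloud(c):
    v,u=np.mgrid[:480,:640]; d=c["depth"]
    p=np.stack([(u-c["cx"])/c["fx"]*d,(v-c["cy"])/c["fy"]*d,d],-1)
    return (p-c["t"])@c["R"]
E
python3 - <<'E'
from h import *
import pickle
s=sensors.read_state();print({k:np.round(v,3) for k,v in s.items()})
for n in ("top","side","wrist"):
    c=read_camera(n);save(c,n+"0");pickle.dump(c,open(n+"0.pkl","wb"));print(n,c["fx"],(-c["R"].T@c["t"]).round(3),c["R"][2].round(2))
E
```

```text
pics
{'t': np.float64(0.0), 'q': array([ 1.199,  0.131,  1.489, -0.   ,  1.523, -0.085]), 'dq': array([ 0.001,  0.001,  0.   ,  0.   , -0.001, -0.001]), 'joint_torque': array([-2.0000e-03, -5.5986e+01, -4.9175e+01,  7.7000e-02,  3.6000e-02,
       -0.0000e+00]), 'tool_pos': array([0.17 , 0.575, 0.232]), 'orientation': array([-4.490e-01, -3.109e+00,  3.000e-03]), 'force': array([-0.843, -0.401,  0.111]), 'wrist_torque': array([ 0.005, -0.031, -0.048]), 'gripper_force': np.float64(0.0), 'opening': np.float64(0.093)}
top 547.2549879845673 [0.338 0.043 1.047] [ 0.06  0.01 -1.  ]
side 468.3909924473053 [ 0.099 -0.599  0.696] [ 0.33  0.66 -0.67]
wrist 415.9385705315536 [0.101 0.595 0.384] [ 0.25 -0.07 -0.97]
```

View pics/top0.png

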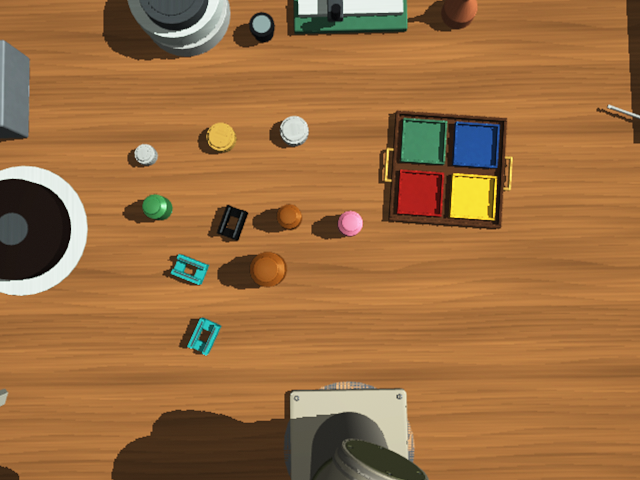

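View pics/side0.png

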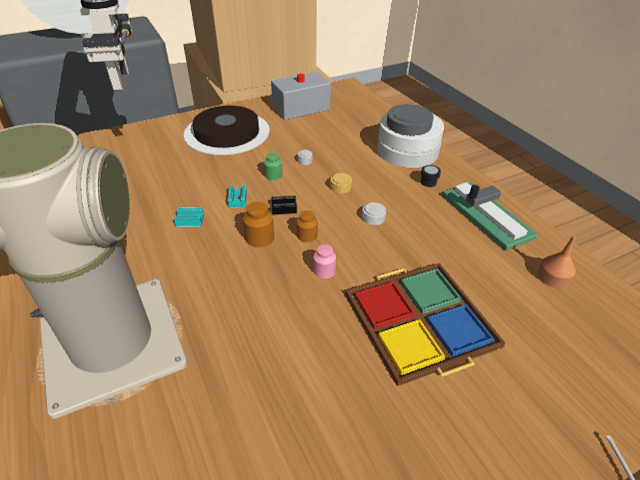

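Top view candidates: the large nickel cap is at (294,130) and the small nickel cap at (145,154), with brass (221,136) as the look-alike. The black gate is at (232,222); teal ones at (188,269) and (204,336). Of the jars, small amber is at (290,216), large amber (267,268), pink (350,223) and green (156,207). My choices are the caps at (294,130) and (145,154), the black gate and the small amber jar at (290,216). The pockets are green (423,142), blue (476,145), red (419,193) and yellow (473,197).

```bash
cat > loc.py <<'E'
from h import *
import pickle
def cl(n): return pickle.load(open(n+".pkl","rb"))
C={"top":cl("top0"),"side":cl("side0")}
W={k:cloud(c) for k,c in C.items()}
print("table z top",[W["top"][v,u].round(4)for u,v in((330,300),(250,180),(370,170))], "side",[W["side"][v,u].round(4) for u,v in ((300,300),(350,210))])
px={"cap_large":((294,130),(374,213)),"cap_small":((145,154),(305,157)),"brass":((221,136),(341,183)),"gate":((232,222),(284,204)),
"amber":((290,216),(307,226)),"bigamber":((267,268),(258,223)),"pink":((350,223),(325,261)),"green":((156,207),(273,166))}
for n,(a,b) in px.items():
    p0=W["top"][a[1],a[0]]
    for k in("top","side"):
        w=W[k]; m=(w[...,2]>.008)&(w[...,2]<.12)&(np.hypot(w[...,0]-p0[0],w[...,1]-p0[1])<.042)&(C[k]["depth"]>0)
        p=w[m]
        top=p[p[:,2]>np.percentile(p[:,2],98)-.005]
        (cx,cy),r=cv2.minEnclosingCircle(p[:,:2].astype(np.float32))
        rt=cv2.minAreaRect(p[:,:2].astype(np.float32))
        print(n,k,len(p),"ztop",np.percentile(p[:,2],[50,98]).round(4),"mec",round(cx,4),round(cy,4),round(r,4),"topmean",top.mean(0).round(4),"rect",np.round(rt[0],4),np.round(rt[1],4),round(rt[2],1))
for n,(a,b) in {"pg":((423,142),(430,290)),"pb":((476,145),(461,330)),"pr":((419,193),(383,304)),"py":((473,197),(411,346))}.items():
    print(n,W["top"][a[1],a[0]].round(4),W["side"][b[1],b[0]].round(4))
save(C["top"],"crop",(120,100,520,300),2)
E
python3 loc.py
```

```text
table z top [array([ 0.274 ,  0.0285, -0.0017]), array([ 0.5076,  0.1787, -0.0026]), array([ 0.5225, -0.0537, -0.0027])] side [array([ 3.397e-01, -5.830e-02, -2.000e-04]), array([ 0.5645,  0.1424, -0.0009])]
cap_large top 659 ztop [0.0253 0.0298] mec 0.5971 0.0923 0.0274 topmean [0.5977 0.0921 0.0271] rect [0.5967 0.0927] [0.0533 0.0527] 89.7
cap_large side 395 ztop [0.0254 0.0299] mec 0.5982 0.0902 0.0292 topmean [0.5964 0.0904 0.0278] rect [0.5959 0.0892] [0.0503 0.0537] 64.4
cap_small top 361 ztop [0.0242 0.0299] mec 0.557 0.3769 0.02 topmean [0.5571 0.3763 0.0272] rect [0.5575 0.3766] [0.0389 0.0371] 45.9
cap_small side 160 ztop [0.0236 0.0303] mec 0.5564 0.3738 0.02 topmean [0.5571 0.375  0.0279] rect [0.5548 0.3744] [0.0346 0.0373] 28.8
brass top 677 ztop [0.0254 0.0302] mec 0.5877 0.2316 0.0279 topmean [0.5877 0.2317 0.0274] rect [0.5876 0.2316] [0.0541 0.0534] 3.8
brass side 323 ztop [0.0253 0.0303] mec 0.5873 0.2294 0.0287 topmean [0.5858 0.23   0.028 ] rect [0.5863 0.2308] [0.0537 0.0526] 63.0
gate top 556 ztop [0.0208 0.0263] mec 0.424 0.2123 0.0344 topmean [0.4233 0.2128 
[... 787 characters left out ...]
mean [ 0.4166 -0.0095  0.0599] rect [ 0.4161 -0.0095] [0.0444 0.0447] 43.0
pink side 597 ztop [0.043  0.0621] mec 0.4161 -0.0109 0.0235 topmean [ 0.4163 -0.0112  0.0603] rect [ 0.4153 -0.014 ] [0.039  0.0428] 65.1
green top 583 ztop [0.0447 0.0623] mec 0.4545 0.3523 0.0235 topmean [0.4554 0.3516 0.0597] rect [0.4546 0.3513] [0.045  0.0445] 54.5
green side 394 ztop [0.0415 0.0626] mec 0.4533 0.3488 0.0233 topmean [0.4543 0.3501 0.0606] rect [0.4515 0.3474] [0.0402 0.0444] 36.6
pg [ 0.5735 -0.1563  0.0041] [ 0.5753 -0.1535  0.0086]
pb [ 0.5656 -0.2578  0.0038] [ 0.5678 -0.2557  0.0079]
pr [ 0.4749 -0.1456  0.0046] [ 0.4744 -0.1423  0.0075]
py [ 0.4653 -0.2486  0.0035] [ 0.4673 -0.244   0.0071]
```

View pics/crop.png

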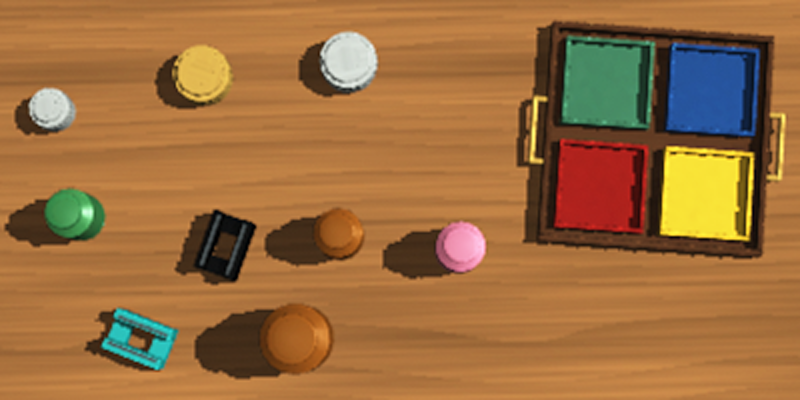

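The crop confirms the picks: black gate (226,245), small amber (339,233), nickel caps (348,60) and (51,109). The measured heights of 30, 26 and 62 mm and the diameters fit the text. Next I'll get the pocket centres and yaw.

```bash
cat > pock.py <<'E'
from h import *
import pickle
for k in("top","side"):
    c=pickle.load(open(k+"0.pkl","rb"));w=cloud(c);hsv=cv2.cvtColor(c["image"],cv2.COLOR_RGB2HSV)
    reg=(w[...,0]>.4)&(w[...,0]<.65)&(w[...,1]>-.33)&(w[...,1]<-.07)&(c["depth"]>0)
    for n,(a,b) in {"green":(60,95),"blue":(100,125),"red":(-1,4),"yellow":(25,33)}.items():
        m=reg&(hsv[...,0]>=a)&(hsv[...,0]<=b)&(hsv[...,1]>90)&(hsv[...,2]>60)
        p=w[m]; r=cv2.minAreaRect(p[:,:2].astype(np.float32)); print(k,n,len(p),np.round(r[0],4),np.round(r[1],4),round(r[2],1),"z",np.percentile(p[:,2],[10,50,95]).round(4))
E
python3 pock.py
cat > d.py <<'E'
# usage: d.py x y ztip toolyaw(deg) -> remaining shift in tool axes after turning
import sys
from h import *
from scipy.spatial.transform import Rotation as Ro
s=sensors.read_state();R=Ro.from_rotvec(s["orientation"]).as_matrix();p=s["tool_pos"]
x,y,z,a=map(float,sys.argv[1:5]);t=robot.tcp_to_tips
now=np.degrees(np.arctan2(R[1,1],R[0,1]));turn=-np.radians((a-now+90)%180-90)
d=np.array([x,y,z+t])-p
print("yaw",now.round(1),"tilt",np.degrees(np.arccos(-R[2,2])).round(2),"turn",turn.round(3),"shift before turn",(R.T@d).round(4),"after",(Ro.from_rotvec([0,0,-turn]).as_matrix()@R.T@d).round(4),"open",s["opening"],"F",s["force"].round(1),"t",s["t"])
E
python3 d.py 0.424 0.2115 0.1 69.8
```

```text
top green 1690 [ 0.575  -0.1554] [0.0838 0.0864] 84.8 z [0.0035 0.0061 0.0145]
top blue 1799 [ 0.5663 -0.2576] [0.0894 0.0886] 84.7 z [0.0031 0.0061 0.0146]
top red 1906 [ 0.4755 -0.1473] [0.0871 0.087 ] 84.9 z [0.0033 0.0062 0.0145]
top yellow 1542 [ 0.5187 -0.1997] [0.2388 0.1544] 60.9 z [0.0034 0.006  0.0134]
side green 1442 [ 0.5784 -0.1507] [0.0952 0.0938] 84.6 z [0.0053 0.0073 0.0154]
side blue 2031 [ 0.5695 -0.2504] [0.0943 0.095 ] 85.0 z [0.0051 0.0072 0.0151]
side red 1749 [ 0.4779 -0.1414] [0.0958 0.0918] 84.2 z [0.0053 0.0074 0.0154]
side yellow 1756 [ 0.4662 -0.2412] [0.0933 0.0836] 85.1 z [0.0053 0.0072 0.0151]
yaw 73.6 tilt 0.08 turn 0.066 shift before turn [-0.3469 -0.2766  0.1182] after [-0.3644 -0.2532  0.1182] open 0.09310791625586966 F [0.2 0.  0.1] t 0.15
```

The rows are not in the units I measure in: shifts go in shares of 0.6 m and turns go in shares of 2 rad. I convert before sending: -0.036 m / 0.6 = -0.06, -0.025 m / 0.6 = -0.0417, 0.066 rad / 2 = 0.033.

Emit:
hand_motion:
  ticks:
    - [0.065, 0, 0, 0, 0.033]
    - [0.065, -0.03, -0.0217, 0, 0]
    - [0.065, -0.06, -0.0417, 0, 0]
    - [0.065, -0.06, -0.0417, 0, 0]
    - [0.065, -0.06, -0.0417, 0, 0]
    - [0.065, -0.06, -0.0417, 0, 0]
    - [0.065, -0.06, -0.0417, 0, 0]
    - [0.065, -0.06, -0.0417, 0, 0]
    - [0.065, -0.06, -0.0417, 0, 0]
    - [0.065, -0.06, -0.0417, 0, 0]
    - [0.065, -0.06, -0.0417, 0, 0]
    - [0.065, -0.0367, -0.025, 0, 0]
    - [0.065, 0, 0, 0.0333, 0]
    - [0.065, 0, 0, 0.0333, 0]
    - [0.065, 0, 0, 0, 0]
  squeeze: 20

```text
refused: ticks[0]: [0.065, 0, 0, 0, 0.033] is not of type 'object' (schema: type "object"). Nothing was moved.
```

Wrong form. The message asks for a list of objects with named fields, so I'll send the same numbers that way.

Emit:
hand_motion:
  ticks:
    - {"aperture":0.065, "yaw":0.033}
    - {"aperture":0.065, "dx":-0.03, "dy":-0.0217}
    - {"aperture":0.065, "dx":-0.06, "dy":-0.0417}
    - {"aperture":0.065, "dx":-0.06, "dy":-0.0417}
    - {"aperture":0.065, "dx":-0.06, "dy":-0.0417}
    - {"aperture":0.065, "dx":-0.06, "dy":-0.0417}
    - {"aperture":0.065, "dx":-0.06, "dy":-0.0417}
    - {"aperture":0.065, "dx":-0.06, "dy":-0.0417}
    - {"aperture":0.065, "dx":-0.06, "dy":-0.0417}
    - {"aperture":0.065, "dx":-0.06, "dy":-0.0417}
    - {"aperture":0.065, "dx":-0.06, "dy":-0.0417}
    - {"aperture":0.065, "dx":-0.0367, "dy":-0.025}
    - {"aperture":0.065, "dz":0.0333}
    - {"aperture":0.065, "dz":0.0333}
    - {"aperture":0.065}
  squeeze: 20

```text
t: 1.65
tool_pos: [0.4221, 0.2112, 0.1895]
orientation: [-0.552, -3.088, 0.004]
force: [-0.5, -0.7, -0.1]
opening: 0.0651
gripper_force: 0.0
```

```bash
python3 d.py 0.424 0.2115 0.011 69.8
python3 - <<'E'
from h import *
import pickle
c=read_camera("wrist");save(c,"w1");pickle.dump(c,open("w1.pkl","wb"))
w=cloud(c);m=(np.hypot(w[...,0]-.424,w[...,1]-.2115)<.045)&(w[...,2]>.01)&(w[...,2]<.04);p=w[m]
r=cv2.minAreaRect(p[:,:2].astype(np.float32));print(len(p),np.round(r[0],4),np.round(r[1],4),r[2],np.percentile(p[:,2],98))
E
```

```text
yaw 69.7 tilt 0.32 turn -0.001 shift before turn [-0.0024  0.0015  0.1645] after [-0.0024  0.0015  0.1645] open 0.06511396845276012 F [-0.5 -0.7 -0.1] t 1.65
2957 [0.4256 0.2121] [0.04   0.0579] 69.5884780883789 0.02537161009986703
```

View pics/w1.png

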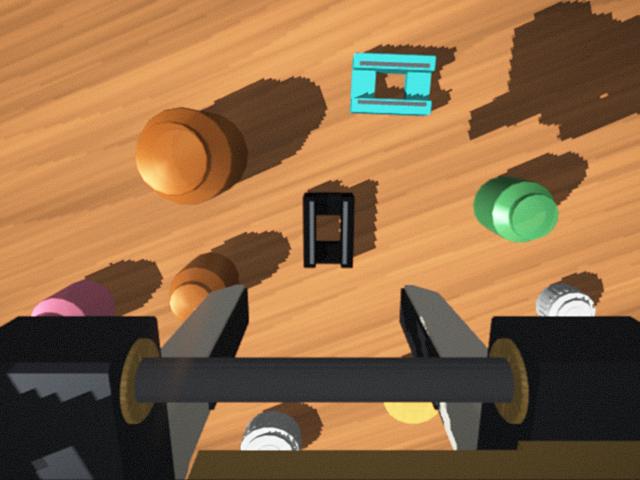

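The wrist view shows the black gate at (328,230) lying square between the jaws. The rect is 40 x 58 mm, as the text says, so I'll descend and grip.

In the tool's units: 0.03 m / 0.6 = 0.05, -0.003 m / 0.6 = -0.005.

Emit:
hand_motion:
  ticks:
    - {"aperture":0.065, "dx":-0.005, "dy":0.0017, "dz":0.0333}
    - {"aperture":0.065, "dz":0.05}
    - {"aperture":0.065, "dz":0.05}
    - {"aperture":0.065, "dz":0.05}
    - {"aperture":0.065, "dz":0.0417}
    - {"aperture":0.065, "dz":0.025}
    - {"aperture":0.065, "dz":0.0167}
    - {"aperture":0.065, "dz":0.0083}
    - {"aperture":0.065}
    - {"aperture":0.065}
  squeeze: 20

```text
t: 2.7
tool_pos: [0.4278, 0.2126, 0.0287]
orientation: [0.551, 3.092, 0.001]
force: [-0.2, -0.0, 1.2]
opening: 0.0652
gripper_force: 0.0
```

```bash
python3 d.py 0.425 0.2117 0.011 69.8
```

```text
yaw 69.8 tilt 0.09 turn -0.0 shift before turn [ 0.0024 -0.0018  0.0037] after [ 0.0024 -0.0018  0.0037] open 0.06515818547525126 F [-0.2 -0.   1.2] t 2.7
```

In the tool's units: 0.004 m / 0.6 = 0.0067, 0.0025 m / 0.6 = 0.0042.

Emit:
hand_motion:
  ticks:
    - {"aperture":0.065, "dx":0.0042, "dy":-0.0033, "dz":0.0067}
    - {"aperture":0.065}
    - {"aperture":0.02}
    - {"aperture":0.02}
    - {"aperture":0.02}
    - {"aperture":0.02}
    - {"aperture":0.02}
    - {"aperture":0.02}
    - {"aperture":0.02}
    - {"aperture":0.02}
  squeeze: 40

```text
t: 3.7
tool_pos: [0.4242, 0.2114, 0.0238]
orientation: [0.551, 3.093, 0.001]
force: [0.6, 1.8, 0.4]
opening: 0.0393
gripper_force: 40.0
```

```bash
python3 d.py 0.425 0.2117 0.011 69.8
```

```text
yaw 69.8 tilt 0.03 turn -0.0 shift before turn [-0.0007  0.0006 -0.0012] after [-0.0007  0.0006 -0.0012] open 0.039315182272352464 F [0.6 1.8 0.4] t 3.7
```

In the tool's units: -0.03 m / 0.6 = -0.05, -0.02 m / 0.6 = -0.0333, -0.13 rad / 2 = -0.065.

Emit:
hand_motion:
  ticks:
    - {"aperture":0.02, "dz":-0.0167}
    - {"aperture":0.02, "dz":-0.0333}
    - {"aperture":0.02, "dz":-0.05}
    - {"aperture":0.02, "dz":-0.05}
    - {"aperture":0.02, "dz":-0.0333}
    - {"aperture":0.02, "yaw":-0.065}
    - {"aperture":0.02, "yaw":-0.065}
    - {"aperture":0.02}
  squeeze: 40

```text
t: 4.5
tool_pos: [0.4236, 0.2109, 0.1339]
orientation: [-0.142, -3.138, 0.001]
force: [-0.6, -1.0, -3.4]
opening: 0.0393
gripper_force: 40.0
```

```bash
python3 d.py 0.476 -0.145 0.110 85
```

```text
yaw 84.8 tilt 0.04 turn -0.003 shift before turn [-0.0844 -0.3497  0.01  ] after [-0.0832 -0.35    0.01  ] open 0.03933994919202972 F [-0.6 -1.  -3.4] t 4.5
```

In the tool's units: -0.035 m / 0.6 = -0.0583, -0.018 m / 0.6 = -0.03.

Emit:
hand_motion:
  ticks:
    - {"aperture":0.02, "dx":-0.0067, "dy":-0.03}
    - {"aperture":0.02, "dx":-0.0133, "dy":-0.0583}
    - {"aperture":0.02, "dx":-0.0133, "dy":-0.0583}
    - {"aperture":0.02, "dx":-0.0133, "dy":-0.0583}
    - {"aperture":0.02, "dx":-0.0133, "dy":-0.0583}
    - {"aperture":0.02, "dx":-0.0133, "dy":-0.0583}
    - {"aperture":0.02, "dx":-0.0133, "dy":-0.0583}
    - {"aperture":0.02, "dx":-0.0133, "dy":-0.0583}
    - {"aperture":0.02, "dx":-0.0133, "dy":-0.0583}
    - {"aperture":0.02, "dx":-0.0133, "dy":-0.0583}
    - {"aperture":0.02, "dx":-0.0067, "dy":-0.0283}
    - {"aperture":0.02}
    - {"aperture":0.02}
  squeeze: 40

```text
t: 5.8
tool_pos: [0.4706, -0.1445, 0.1332]
orientation: [-0.151, -3.137, -0.001]
force: [-0.2, -0.2, -4.2]
opening: 0.0398
gripper_force: 40.0
```

```bash
python3 d.py 0.476 -0.145 0.018 85
```

```text
yaw 84.5 tilt 0.09 turn -0.009 shift before turn [-0.0055 -0.      0.1012] after [-5.500e-03 -1.000e-04  1.012e-01] open 0.03975883416942 F [-0.2 -0.2 -4.2] t 5.8
```

In the tool's units: 0.025 m / 0.6 = 0.0417, 0.02 m / 0.6 = 0.0333.

Emit:
hand_motion:
  ticks:
    - {"aperture":0.02, "dx":-0.0092, "dz":0.0167}
    - {"aperture":0.02, "dz":0.0417}
    - {"aperture":0.02, "dz":0.0417}
    - {"aperture":0.02, "dz":0.0333}
    - {"aperture":0.02, "dz":0.0167}
    - {"aperture":0.02, "dz":0.0083}
    - {"aperture":0.02, "dz":0.0033}
    - {"aperture":0.02}
    - {"aperture":0.02}
  squeeze: 40

```text
t: 6.7
tool_pos: [0.4776, -0.1455, 0.0377]
orientation: [0.146, 3.136, -0.001]
force: [0.6, -0.7, -3.6]
opening: 0.0398
gripper_force: 40.0
```

```bash
python3 d.py 0.476 -0.145 0.0168 85
python3 - <<'E'
from h import *
c=read_camera("side");save(c,"s2",(300,220,520,400),3.3)
E
```

```text
yaw 84.7 tilt 0.11 turn -0.006 shift before turn [0.0016 0.0004 0.0069] after [0.0016 0.0004 0.0069] open 0.03981342377778994 F [ 0.6 -0.7 -3.6] t 6.7
```

View pics/s2.png

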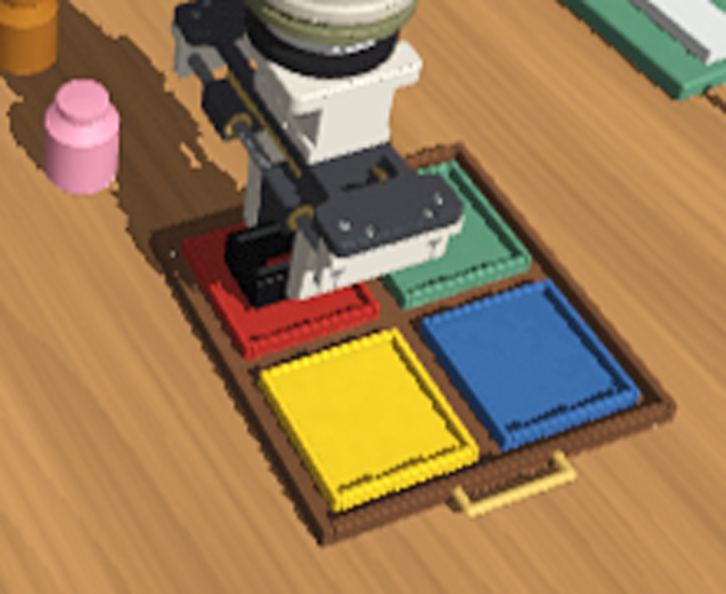

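The side crop shows the gate at (260,260) level inside the red pocket, not yet down. I'll creep the last 7 mm.

In the tool's units: 0.003 m / 0.6 = 0.005, 0.002 m / 0.6 = 0.0033.

Emit:
hand_motion:
  ticks:
    - {"aperture":0.02, "dx":0.0025, "dz":0.005}
    - {"aperture":0.02, "dz":0.0033}
    - {"aperture":0.02, "dz":0.0017}
    - {"aperture":0.02}
    - {"aperture":0.02}
  squeeze: 40

```text
t: 7.25
tool_pos: [0.4752, -0.1451, 0.0308]
orientation: [-0.146, -3.138, 0.0]
force: [-2.2, 1.0, 0.5]
opening: 0.0397
gripper_force: 40.0
```

```bash
python3 d.py 0.476 -0.145 0.0168 85
```

```text
yaw 84.7 tilt 0.01 turn -0.006 shift before turn [-0.0008  0.0002 -0.    ] after [-0.0008  0.0002 -0.    ] open 0.03973361027333723 F [-2.2  1.   0.5] t 7.25
```

In the tool's units: -0.03 m / 0.6 = -0.05, -0.025 m / 0.6 = -0.0417.

Emit:
hand_motion:
  ticks:
    - {"aperture":0.055}
    - {"aperture":0.055}
    - {"aperture":0.055}
    - {"aperture":0.055, "dz":-0.0083}
    - {"aperture":0.055, "dz":-0.0333}
    - {"aperture":0.065, "dz":-0.05}
    - {"aperture":0.065, "dz":-0.05}
    - {"aperture":0.065, "dz":-0.0417}
    - {"aperture":0.065}
    - {"aperture":0.065}
  squeeze: 40

```text
t: 8.25
tool_pos: [0.4757, -0.1453, 0.1414]
orientation: [0.146, 3.136, -0.001]
force: [0.3, 0.5, -0.6]
opening: 0.0647
gripper_force: 0.0
```

```bash
python3 d.py 0.431 0.1022 0.120 85
```

```text
yaw 84.7 tilt 0.11 turn -0.006 shift before turn [0.0675 0.2423 0.0072] after [0.0662 0.2426 0.0072] open 0.06470174261793223 F [ 0.3  0.5 -0.6] t 8.25
```

In the tool's units: 0.036 m / 0.6 = 0.06, 0.03 m / 0.6 = 0.05.

Emit:
hand_motion:
  ticks:
    - {"aperture":0.075, "dx":0.0083, "dy":0.03}
    - {"aperture":0.075, "dx":0.0167, "dy":0.06}
    - {"aperture":0.075, "dx":0.0167, "dy":0.06}
    - {"aperture":0.075, "dx":0.0167, "dy":0.06}
    - {"aperture":0.075, "dx":0.0167, "dy":0.06}
    - {"aperture":0.075, "dx":0.0167, "dy":0.06}
    - {"aperture":0.075, "dx":0.0133, "dy":0.05}
    - {"aperture":0.075, "dx":0.0067, "dy":0.0233}
    - {"aperture":0.075}
    - {"aperture":0.075}

```text
t: 9.25
tool_pos: [0.4302, 0.1019, 0.1395]
orientation: [-0.144, -3.136, 0.001]
force: [-0.7, -0.1, -0.4]
opening: 0.0745
gripper_force: 0.0
```

```bash
python3 d.py 0.431 0.1022 0.018 85
python3 - <<'E'
from h import *
for k in ("top","side","wrist"):
    c=read_camera(k);w=cloud(c)
    for n,x,y,h in(("amber",.431,.1022,.07),("gate",.476,-.145,.04)):
        m=(np.hypot(w[...,0]-x,w[...,1]-y)<.036)&(w[...,2]>.017)&(w[...,2]<h)&(c["depth"]>0);p=w[m]
        if len(p)>50: r=cv2.minAreaRect(p[:,:2].astype(np.float32));print(k,n,len(p),np.round(r[0],4),np.round(r[1],4),r[2],np.percentile(p[:,2],98))
    if k=="wrist": save(c,"w2")
E
```

```text
yaw 84.7 tilt 0.12 turn -0.004 shift before turn [-0.001   0.0005  0.1075] after [-0.001   0.0005  0.1075] open 0.07451907439431653 F [-0.7 -0.1 -0.4] t 9.25
top gate 509 [ 0.4744 -0.145 ] [0.0405 0.0583] 84.95145416259766 0.033132318238383106
side amber 454 [0.4302 0.0985] [0.0408 0.0437] 62.79243087768555 0.06237899991071964
side gate 594 [ 0.4744 -0.1457] [0.042  0.0586] 84.7007827758789 0.032652821592560465
wrist amber 4350 [0.4329 0.1027] [0.0451 0.0449] 84.13835906982422 0.06196037291806438
wrist gate 260 [ 0.455  -0.1241] [0.0159 0.0076] 20.579620361328125 0.028543229393846056
```

View pics/w2.png

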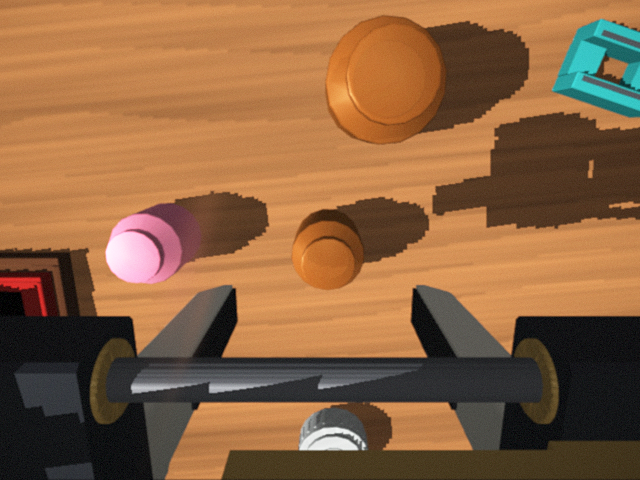

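The gate lies flat in red: top at about 33 mm, centred within 2 mm. The wrist view shows the small amber jar at (327,255) centred between the jaws, so I'll descend.

In the tool's units: 0.025 m / 0.6 = 0.0417, -0.001 m / 0.6 = -0.0017.

Emit:
hand_motion:
  ticks:
    - {"aperture":0.075, "dx":-0.0017, "dz":0.02}
    - {"aperture":0.075, "dz":0.0417}
    - {"aperture":0.075, "dz":0.0417}
    - {"aperture":0.075, "dz":0.0417}
    - {"aperture":0.075, "dz":0.02}
    - {"aperture":0.075, "dz":0.0083}
    - {"aperture":0.075}
    - {"aperture":0.075}
    - {"aperture":0.03}
    - {"aperture":0.03}
    - {"aperture":0.03}
    - {"aperture":0.03}
    - {"aperture":0.03}
    - {"aperture":0.03}
    - {"aperture":0.03}
    - {"aperture":0.03}
  squeeze: 25

```text
t: 11.0
tool_pos: [0.4322, 0.1021, 0.037]
orientation: [0.146, 3.138, 0.0]
force: [-1.1, 2.1, 5.5]
opening: 0.0452
gripper_force: 25.0
```

```bash
python3 d.py 0.431 0.1022 0.018 85
```

```text
yaw 84.7 tilt 0.03 turn -0.006 shift before turn [ 0.0012 -0.0001  0.005 ] after [ 0.0012 -0.      0.005 ] open 0.04522440139803099 F [-1.1  2.1  5.5] t 11.0
```

In the tool's units: -0.03 m / 0.6 = -0.05, -0.02 m / 0.6 = -0.0333.

Emit:
hand_motion:
  ticks:
    - {"aperture":0.03, "dz":-0.0167}
    - {"aperture":0.03, "dz":-0.0333}
    - {"aperture":0.03, "dz":-0.05}
    - {"aperture":0.03, "dz":-0.05}
    - {"aperture":0.03, "dz":-0.025}
    - {"aperture":0.03}
    - {"aperture":0.03}
  squeeze: 25

```text
t: 11.7
tool_pos: [0.4317, 0.1019, 0.1413]
orientation: [-0.146, -3.138, 0.0]
force: [0.4, 0.9, -1.7]
opening: 0.0453
gripper_force: 25.0
```

```bash
python3 d.py 0.467 -0.246 0.030 85
```

```text
yaw 84.7 tilt 0.02 turn -0.006 shift before turn [-0.0675 -0.3431  0.0973] after [-0.0655 -0.3435  0.0973] open 0.04528578469083123 F [ 0.4  0.9 -1.7] t 11.7
```

In the tool's units: -0.034 m / 0.6 = -0.0567, -0.02 m / 0.6 = -0.0333.

Emit:
hand_motion:
  ticks:
    - {"aperture":0.03, "dx":-0.005, "dy":-0.0283}
    - {"aperture":0.03, "dx":-0.01, "dy":-0.0567}
    - {"aperture":0.03, "dx":-0.0117, "dy":-0.0567}
    - {"aperture":0.03, "dx":-0.0117, "dy":-0.0567}
    - {"aperture":0.03, "dx":-0.0117, "dy":-0.0567}
    - {"aperture":0.03, "dx":-0.0117, "dy":-0.0567}
    - {"aperture":0.03, "dx":-0.0117, "dy":-0.0567}
    - {"aperture":0.03, "dx":-0.0117, "dy":-0.0567}
    - {"aperture":0.03, "dx":-0.0117, "dy":-0.0567}
    - {"aperture":0.03, "dx":-0.01, "dy":-0.0567}
    - {"aperture":0.03, "dx":-0.0067, "dy":-0.0333}
    - {"aperture":0.03}
    - {"aperture":0.03}
  squeeze: 25

```text
t: 13.0
tool_pos: [0.4667, -0.2453, 0.1397]
orientation: [-0.147, -3.135, -0.003]
force: [0.3, -0.1, -1.6]
opening: 0.0451
gripper_force: 25.0
```

```bash
python3 d.py 0.467 -0.246 0.030 85
```

```text
yaw 84.6 tilt 0.21 turn -0.007 shift before turn [-0.0007 -0.0009  0.0957] after [-0.0007 -0.0009  0.0957] open 0.045148408546973134 F [ 0.3 -0.1 -1.6] t 13.0
```

In the tool's units: 0.025 m / 0.6 = 0.0417, 0.018 m / 0.6 = 0.03.

Emit:
hand_motion:
  ticks:
    - {"aperture":0.03, "dz":0.0167}
    - {"aperture":0.03, "dz":0.0417}
    - {"aperture":0.03, "dz":0.0417}
    - {"aperture":0.03, "dz":0.03}
    - {"aperture":0.03, "dz":0.0133}
    - {"aperture":0.03}
    - {"aperture":0.03}
  squeeze: 25

```text
t: 13.7
tool_pos: [0.4682, -0.2456, 0.0562]
orientation: [0.145, 3.138, -0.0]
force: [1.0, -0.6, -1.1]
opening: 0.0449
gripper_force: 25.0
```

```bash
python3 d.py 0.467 -0.246 0.030 85
```

```text
yaw 84.7 tilt 0.03 turn -0.005 shift before turn [ 0.0012 -0.0005  0.0122] after [ 0.0012 -0.0005  0.0122] open 0.04494138172356246 F [ 1.  -0.6 -1.1] t 13.7
```

In the tool's units: 0.005 m / 0.6 = 0.0083, 0.004 m / 0.6 = 0.0067.

Emit:
hand_motion:
  ticks:
    - {"aperture":0.03, "dx":0.0017, "dz":0.0083}
    - {"aperture":0.03, "dz":0.0067}
    - {"aperture":0.03, "dz":0.0017}
    - {"aperture":0.03, "dz":0.0017}
    - {"aperture":0.03}
    - {"aperture":0.03}
  squeeze: 25

```text
t: 14.3
tool_pos: [0.4669, -0.2458, 0.0447]
orientation: [0.146, 3.138, -0.0]
force: [-0.0, 0.8, -1.4]
opening: 0.0449
gripper_force: 25.0
```

```bash
python3 d.py 0.467 -0.246 0.030 85
```

```text
yaw 84.7 tilt 0.01 turn -0.006 shift before turn [-0.0001 -0.0002  0.0007] after [-0.0001 -0.0002  0.0007] open 0.04491818178739021 F [-0.   0.8 -1.4] t 14.3
```

Not in contact yet (Fz is still -1.4). I'll creep down until the load shifts.

In the tool's units: 0.001 m / 0.6 = 0.0017.

Emit:
hand_motion:
  ticks:
    - {"aperture":0.03, "dz":0.0017}
    - {"aperture":0.03}
    - {"aperture":0.03}
  squeeze: 25

```text
t: 14.6
tool_pos: [0.4671, -0.2459, 0.044]
orientation: [0.146, 3.138, -0.001]
force: [0.2, -0.2, 1.3]
opening: 0.0454
gripper_force: 25.0
```

```bash
python3 d.py 0.467 -0.246 0.030 85
```

```text
yaw 84.7 tilt 0.04 turn -0.006 shift before turn [ 0.0001 -0.0001  0.    ] after [ 0.0001 -0.0001  0.    ] open 0.04541179056760475 F [ 0.2 -0.2  1.3] t 14.6
```

Contact with the floor. Release, rise, then on to the large nickel cap.

In the tool's units: -0.03 m / 0.6 = -0.05, -0.025 m / 0.6 = -0.0417.

Emit:
hand_motion:
  ticks:
    - {"aperture":0.06}
    - {"aperture":0.06}
    - {"aperture":0.06}
    - {"aperture":0.06, "dz":-0.0167}
    - {"aperture":0.06, "dz":-0.0417}
    - {"aperture":0.06, "dz":-0.05}
    - {"aperture":0.06, "dz":-0.05}
    - {"aperture":0.075, "dz":-0.025}
    - {"aperture":0.075}
    - {"aperture":0.075}
  squeeze: 25

```text
t: 15.6
tool_pos: [0.4666, -0.2456, 0.153]
orientation: [-0.146, -3.138, -0.0]
force: [-0.6, -0.9, -1.0]
opening: 0.0742
gripper_force: 0.0
```

```bash
python3 d.py 0.597 0.0912 0.010 85
```

```text
yaw 84.7 tilt 0.02 turn -0.006 shift before turn [-0.0987  0.3474  0.129 ] after [-0.1006  0.3468  0.129 ] open 0.0742255060043122 F [-0.6 -0.9 -1. ] t 15.6
```

In the tool's units: 0.035 m / 0.6 = 0.0583, 0.033 m / 0.6 = 0.055.

Emit:
hand_motion:
  ticks:
    - {"aperture":0.08, "dx":-0.0083, "dy":0.0283}
    - {"aperture":0.08, "dx":-0.0167, "dy":0.0583}
    - {"aperture":0.08, "dx":-0.0167, "dy":0.0583}
    - {"aperture":0.08, "dx":-0.0167, "dy":0.0583}
    - {"aperture":0.08, "dx":-0.0167, "dy":0.0583}
    - {"aperture":0.08, "dx":-0.0167, "dy":0.0583}
    - {"aperture":0.08, "dx":-0.0167, "dy":0.0583}
    - {"aperture":0.08, "dx":-0.0167, "dy":0.0583}
    - {"aperture":0.08, "dx":-0.0167, "dy":0.0583}
    - {"aperture":0.08, "dx":-0.015, "dy":0.055}
    - {"aperture":0.08, "dx":-0.0083, "dy":0.0283, "dz":0.0167}
    - {"aperture":0.08, "dz":0.0333}
    - {"aperture":0.08, "dz":0.0333}
    - {"aperture":0.08}
    - {"aperture":0.08}
  squeeze: 25

```text
t: 17.1
tool_pos: [0.5961, 0.0905, 0.1017]
orientation: [-0.146, -3.134, 0.001]
force: [-0.4, -0.0, -0.5]
opening: 0.08
gripper_force: 0.0
```

```bash
python3 d.py 0.597 0.0912 0.010 85
python3 - <<'E'
from h import *
for k in ("top","side","wrist"):
    c=read_camera(k);w=cloud(c)
    for n,x,y,h in(("cap",.597,.0912,.035),("amber",.467,-.246,.08)):
        m=(np.hypot(w[...,0]-x,w[...,1]-y)<.036)&(w[...,2]>.018)&(w[...,2]<h)&(c["depth"]>0);p=w[m]
        if len(p)>50: r=cv2.minAreaRect(p[:,:2].astype(np.float32));print(k,n,len(p),np.round(r[0],4),np.round(r[1],4),r[2],np.percentile(p[:,2],98))
    if k=="wrist": save(c,"w3")
    if k=="side": save(c,"s3",(300,180,520,400),2.5)
E
```

```text
yaw 84.7 tilt 0.22 turn -0.006 shift before turn [-0.0012  0.0009  0.0777] after [-0.0012  0.0009  0.0777] open 0.08003834726406629 F [-0.4 -0.  -0.5] t 17.1
top cap 474 [0.5955 0.0921] [0.0526 0.0497] 84.34663391113281 0.030001368837352098
top amber 584 [ 0.4655 -0.2456] [0.0457 0.0443] 88.50370788574219 0.0694260055032989
side cap 314 [0.5964 0.0901] [0.0545 0.0506] 58.931968688964844 0.03088268840141758
side amber 811 [ 0.4641 -0.248 ] [0.0403 0.0452] 35.653114318847656 0.06879144708593342
wrist cap 6392 [0.5993 0.0918] [0.0538 0.0539] 61.48672103881836 0.029387972627487702
```

View pics/s3.png

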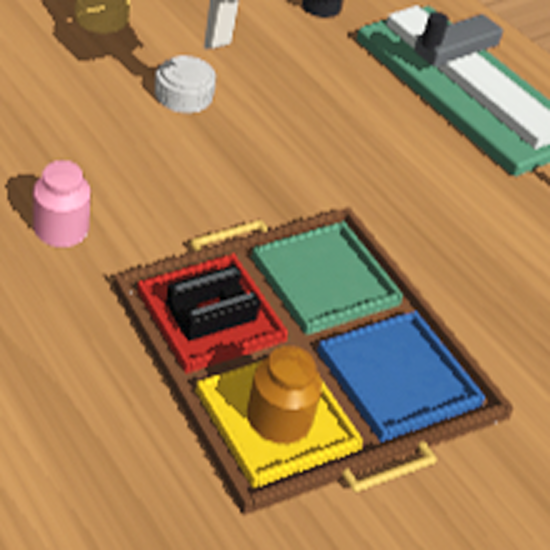

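View pics/w3.png

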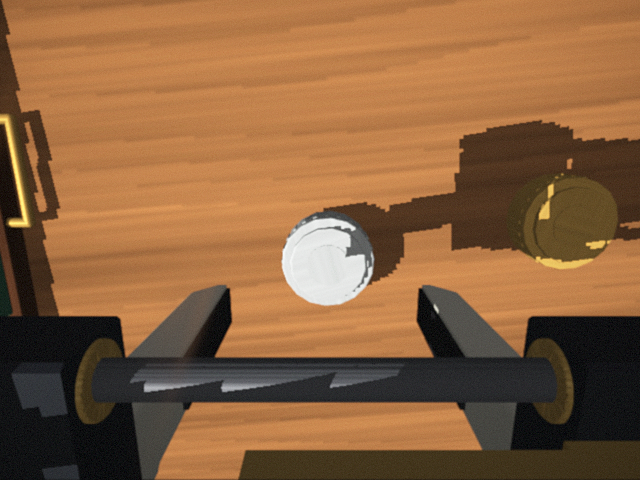

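The gate and the amber jar (285,400) stand in their pockets. The wrist view shows the nickel cap at (327,258) between the jaws and brass at (568,222), well clear of them.

In the tool's units: 0.02 m / 0.6 = 0.0333, 0.01 m / 0.6 = 0.0167.

Emit:
hand_motion:
  ticks:
    - {"aperture":0.08, "dx":-0.0025, "dz":0.0167}
    - {"aperture":0.08, "dz":0.0333}
    - {"aperture":0.08, "dz":0.0333}
    - {"aperture":0.08, "dz":0.025}
    - {"aperture":0.08, "dz":0.0117}
    - {"aperture":0.08, "dz":0.005}
    - {"aperture":0.08}
    - {"aperture":0.08}
  squeeze: 25

```text
t: 18.05
tool_pos: [0.5998, 0.0905, 0.0296]
orientation: [0.146, 3.137, 0.0]
force: [-0.7, 0.5, -0.5]
opening: 0.0802
gripper_force: 0.0
```

```bash
python3 d.py 0.5975 0.0912 0.010 85
```

```text
yaw 84.7 tilt 0.09 turn -0.006 shift before turn [0.0024 0.0005 0.0056] after [0.0024 0.0005 0.0056] open 0.08023063432710975 F [-0.7  0.5 -0.5] t 18.05
```

In the tool's units: 0.0045 m / 0.6 = 0.0075, 0.002 m / 0.6 = 0.0033.

Emit:
hand_motion:
  ticks:
    - {"aperture":0.08, "dx":0.0033, "dz":0.0075}
    - {"aperture":0.08}
    - {"aperture":0.03}
    - {"aperture":0.03}
    - {"aperture":0.03}
    - {"aperture":0.03}
    - {"aperture":0.03}
    - {"aperture":0.03}
    - {"aperture":0.03}
    - {"aperture":0.03}
  squeeze: 30

```text
t: 19.05
tool_pos: [0.5972, 0.0907, 0.0243]
orientation: [0.146, 3.138, 0.0]
force: [0.0, 0.8, 2.0]
opening: 0.0533
gripper_force: 30.0
```

```bash
python3 d.py 0.5975 0.0912 0.010 85
```

```text
yaw 84.7 tilt 0.02 turn -0.006 shift before turn [-0.0003  0.0005  0.0003] after [-0.0003  0.0005  0.0003] open 0.053261451894444894 F [0.  0.8 2. ] t 19.05
```

In the tool's units: -0.03 m / 0.6 = -0.05, -0.02 m / 0.6 = -0.0333.

Emit:
hand_motion:
  ticks:
    - {"aperture":0.03, "dz":-0.0167}
    - {"aperture":0.03, "dz":-0.0333}
    - {"aperture":0.03, "dz":-0.05}
    - {"aperture":0.03, "dz":-0.05}
    - {"aperture":0.03, "dz":-0.0167}
    - {"aperture":0.03}
    - {"aperture":0.03}
  squeeze: 30

```text
t: 19.75
tool_pos: [0.5964, 0.0905, 0.1229]
orientation: [-0.146, -3.137, 0.0]
force: [-0.8, -0.3, -0.6]
opening: 0.0533
gripper_force: 30.0
```

```bash
python3 d.py 0.567 -0.255 0.0173 85
```

```text
yaw 84.7 tilt 0.08 turn -0.006 shift before turn [-0.0029 -0.3468  0.0917] after [-0.001  -0.3468  0.0917] open 0.05325620874485919 F [-0.8 -0.3 -0.6] t 19.75
```

In the tool's units: -0.035 m / 0.6 = -0.0583, -0.032 m / 0.6 = -0.0533.

Emit:
hand_motion:
  ticks:
    - {"aperture":0.03, "dy":-0.0283}
    - {"aperture":0.03, "dy":-0.0583}
    - {"aperture":0.03, "dy":-0.0583}
    - {"aperture":0.03, "dy":-0.0583}
    - {"aperture":0.03, "dy":-0.0583}
    - {"aperture":0.03, "dy":-0.0583}
    - {"aperture":0.03, "dy":-0.0583}
    - {"aperture":0.03, "dy":-0.0583}
    - {"aperture":0.03, "dy":-0.0583}
    - {"aperture":0.03, "dx":-0.0017, "dy":-0.0533}
    - {"aperture":0.03, "dx":-0.0017, "dy":-0.03}
    - {"aperture":0.03}
    - {"aperture":0.03}
  squeeze: 30

```text
t: 21.05
tool_pos: [0.5662, -0.2547, 0.123]
orientation: [-0.147, -3.136, -0.002]
force: [-0.2, -0.5, -1.0]
opening: 0.0533
gripper_force: 30.0
```

```bash
python3 d.py 0.567 -0.255 0.0173 85
```

```text
yaw 84.6 tilt 0.12 turn -0.006 shift before turn [-0.001  -0.0004  0.0917] after [-0.001  -0.0004  0.0917] open 0.05331967958659464 F [-0.2 -0.5 -1. ] t 21.05
```

In the tool's units: 0.025 m / 0.6 = 0.0417, 0.015 m / 0.6 = 0.025.

Emit:
hand_motion:
  ticks:
    - {"aperture":0.03, "dz":0.0167}
    - {"aperture":0.03, "dz":0.0417}
    - {"aperture":0.03, "dz":0.0417}
    - {"aperture":0.03, "dz":0.025}
    - {"aperture":0.03, "dz":0.0133}
    - {"aperture":0.03}
    - {"aperture":0.03}
    - {"aperture":0.03, "dx":0.0017}
    - {"aperture":0.03}
  squeeze: 30

```text
t: 21.95
tool_pos: [0.5666, -0.2554, 0.0425]
orientation: [0.146, 3.136, -0.001]
force: [-0.5, 0.6, -0.9]
opening: 0.0535
gripper_force: 30.0
```

```bash
python3 d.py 0.567 -0.255 0.0173 85
```

```text
yaw 84.7 tilt 0.12 turn -0.006 shift before turn [-0.0003  0.0005  0.0112] after [-0.0003  0.0005  0.0112] open 0.053503654685431966 F [-0.5  0.6 -0.9] t 21.95
```

In the tool's units: 0.005 m / 0.6 = 0.0083, 0.004 m / 0.6 = 0.0067.

Emit:
hand_motion:
  ticks:
    - {"aperture":0.03, "dz":0.0083}
    - {"aperture":0.03, "dz":0.0067}
    - {"aperture":0.03, "dz":0.0017}
    - {"aperture":0.03, "dz":0.0017}
    - {"aperture":0.03}
    - {"aperture":0.03}
  squeeze: 30

```text
t: 22.55
tool_pos: [0.5661, -0.2551, 0.0312]
orientation: [0.146, 3.138, -0.0]
force: [-4.5, 2.2, 8.3]
opening: 0.0534
gripper_force: 30.0
```

```bash
python3 d.py 0.567 -0.255 0.0173 85
```

```text
yaw 84.7 tilt 0.02 turn -0.006 shift before turn [-0.0009  0.0002 -0.0001] after [-0.0009  0.0002 -0.0001] open 0.0534243815735096 F [-4.5  2.2  8.3] t 22.55
```

Contact at 8 N. Release and rise, then on to the small cap.

In the tool's units: -0.03 m / 0.6 = -0.05, -0.02 m / 0.6 = -0.0333.

Emit:
hand_motion:
  ticks:
    - {"aperture":0.066}
    - {"aperture":0.066}
    - {"aperture":0.066}
    - {"aperture":0.066, "dz":-0.0083}
    - {"aperture":0.066, "dz":-0.0333}
    - {"aperture":0.066, "dz":-0.05}
    - {"aperture":0.066, "dz":-0.05}
    - {"aperture":0.066, "dz":-0.0333}
    - {"aperture":0.066}
    - {"aperture":0.066}
  squeeze: 30

```text
t: 23.55
tool_pos: [0.5661, -0.2551, 0.1354]
orientation: [0.146, 3.137, -0.001]
force: [0.0, 1.3, -1.1]
opening: 0.0659
gripper_force: 0.0
```

```bash
python3 d.py 0.557 0.3755 0.010 85
```

```text
yaw 84.7 tilt 0.05 turn -0.006 shift before turn [0.0676 0.6271 0.1111] after [0.0641 0.6274 0.1111] open 0.06594166375655551 F [ 0.   1.3 -1.1] t 23.55
```

In the tool's units: 0.037 m / 0.6 = 0.0617, 0.035 m / 0.6 = 0.0583.

Emit:
hand_motion:
  ticks:
    - {"aperture":0.066, "dx":0.0033, "dy":0.0283}
    - {"aperture":0.066, "dx":0.0067, "dy":0.0583}
    - {"aperture":0.066, "dx":0.0067, "dy":0.0617}
    - {"aperture":0.066, "dx":0.0067, "dy":0.0617}
    - {"aperture":0.066, "dx":0.0067, "dy":0.0617}
    - {"aperture":0.066, "dx":0.0067, "dy":0.0617}
    - {"aperture":0.066, "dx":0.0067, "dy":0.0617}
    - {"aperture":0.066, "dx":0.0067, "dy":0.0617}
    - {"aperture":0.066, "dx":0.0067, "dy":0.0617}
    - {"aperture":0.066, "dx":0.0067, "dy":0.0617}
    - {"aperture":0.066, "dx":0.0067, "dy":0.0617}
    - {"aperture":0.066, "dx":0.0067, "dy":0.0617}
    - {"aperture":0.066, "dx":0.0067, "dy":0.0617}
    - {"aperture":0.066, "dx":0.0067, "dy":0.0617}
    - {"aperture":0.066, "dx":0.0067, "dy":0.0617}
    - {"aperture":0.066, "dx":0.0067, "dy":0.0617}
    - {"aperture":0.066, "dx":0.0067, "dy":0.0583}
    - {"aperture":0.066, "dx":0.0033, "dy":0.0333}
    - {"aperture":0.066}
    - {"aperture":0.066}
  squeeze: 30

```text
t: 25.55
tool_pos: [0.5544, 0.3738, 0.1332]
orientation: [-0.143, -3.136, 0.003]
force: [1.0, -0.3, -0.4]
opening: 0.0658
gripper_force: 0.0
```

```bash
python3 d.py 0.557 0.3755 0.010 85
python3 - <<'E'
from h import *
for k in ("top","side","wrist"):
    c=read_camera(k);w=cloud(c)
    for n,x,y,h in(("cap",.557,.3755,.035),("cap_l",.567,-.255,.05)):
        m=(np.hypot(w[...,0]-x,w[...,1]-y)<.036)&(w[...,2]>.018)&(w[...,2]<h)&(c["depth"]>0);p=w[m]
        if len(p)>50: r=cv2.minAreaRect(p[:,:2].astype(np.float32));print(k,n,len(p),np.round(r[0],4),np.round(r[1],4),r[2],np.percentile(p[:,2],98))
    if k=="wrist": save(c,"w4")
E
```

```text
yaw 84.8 tilt 0.18 turn -0.004 shift before turn [-0.0027  0.0022  0.1092] after [-0.0027  0.0022  0.1092] open 0.06581217876873778 F [ 1.  -0.3 -0.4] t 25.55
top cap 107 [0.5465 0.3755] [0.0145 0.0333] 12.520841598510742 0.0298267236636647
top cap_l 687 [ 0.5656 -0.2547] [0.0538 0.0532] 14.657983779907227 0.037439491358302796
side cap 112 [0.5567 0.3745] [0.0384 0.0365] 82.48530578613281 0.030871255728120748
side cap_l 714 [ 0.5657 -0.2555] [0.054  0.0545] 67.35114288330078 0.03663832951854841
wrist cap 2560 [0.5588 0.3769] [0.0377 0.0379] 45.23154067993164 0.02939453887908084
```

View pics/w4.png

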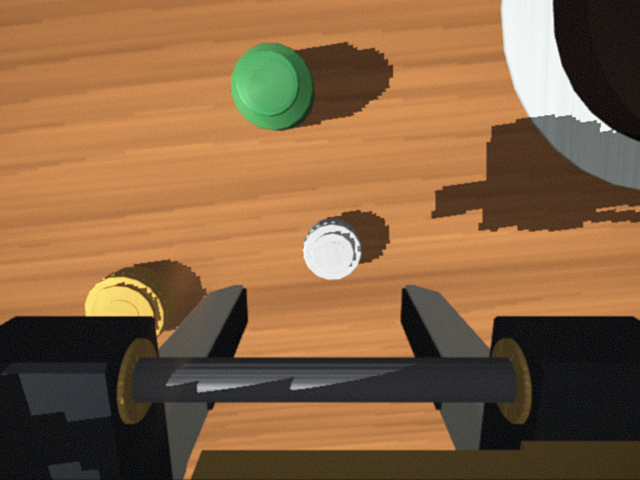

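The large cap sits in blue (top 37 mm, centred). The wrist view shows the small nickel cap at (332,249) between the jaws; green jar (272,85) and brass (125,310) are clear.

In the tool's units: 0.025 m / 0.6 = 0.0417, -0.002 m / 0.6 = -0.0033.

Emit:
hand_motion:
  ticks:
    - {"aperture":0.066, "dx":-0.0033, "dy":0.0033, "dz":0.0167}
    - {"aperture":0.066, "dz":0.0417}
    - {"aperture":0.066, "dz":0.0417}
    - {"aperture":0.066, "dz":0.0417}
    - {"aperture":0.066, "dz":0.02}
    - {"aperture":0.066, "dz":0.01}
    - {"aperture":0.066}
    - {"aperture":0.066}
  squeeze: 30

```text
t: 26.5
tool_pos: [0.5592, 0.3758, 0.0335]
orientation: [0.146, 3.137, 0.002]
force: [-0.3, 0.3, 0.7]
opening: 0.0663
gripper_force: 0.0
```

```bash
python3 d.py 0.557 0.3758 0.010 85
```

```text
yaw 84.7 tilt 0.11 turn -0.006 shift before turn [ 0.0022 -0.0002  0.0095] after [ 0.0022 -0.0002  0.0095] open 0.06625940512186856 F [-0.3  0.3  0.7] t 26.5
```

In the tool's units: 0.005 m / 0.6 = 0.0083, 0.003 m / 0.6 = 0.005.

Emit:
hand_motion:
  ticks:
    - {"aperture":0.066, "dx":0.0033, "dz":0.0083}
    - {"aperture":0.066, "dz":0.005}
    - {"aperture":0.066}
    - {"aperture":0.02}
    - {"aperture":0.02}
    - {"aperture":0.02}
    - {"aperture":0.02}
    - {"aperture":0.02}
    - {"aperture":0.02}
    - {"aperture":0.02}
    - {"aperture":0.02}
  squeeze: 30

```text
t: 27.6
tool_pos: [0.5564, 0.3758, 0.0243]
orientation: [0.146, 3.138, 0.0]
force: [-0.3, 0.7, 0.7]
opening: 0.0373
gripper_force: 30.0
```

```bash
python3 d.py 0.557 0.3758 0.010 85
```

```text
yaw 84.7 tilt 0.02 turn -0.006 shift before turn [-0.0006  0.0001  0.0003] after [-0.0006  0.0001  0.0003] open 0.037330450597336445 F [-0.3  0.7  0.7] t 27.6
```

In the tool's units: -0.03 m / 0.6 = -0.05, -0.02 m / 0.6 = -0.0333.

Emit:
hand_motion:
  ticks:
    - {"aperture":0.02, "dz":-0.0167}
    - {"aperture":0.02, "dz":-0.0333}
    - {"aperture":0.02, "dz":-0.05}
    - {"aperture":0.02, "dz":-0.05}
    - {"aperture":0.02, "dz":-0.0167}
    - {"aperture":0.02}
    - {"aperture":0.02}
  squeeze: 30

```text
t: 28.3
tool_pos: [0.5557, 0.3753, 0.1228]
orientation: [-0.146, -3.137, 0.001]
force: [0.6, 0.8, -0.8]
opening: 0.0372
gripper_force: 30.0
```

```bash
python3 d.py 0.576 -0.154 0.0173 85
```

```text
yaw 84.7 tilt 0.09 turn -0.006 shift before turn [-0.0694 -0.525   0.0919] after [-0.0664 -0.5254  0.0919] open 0.03724184826589402 F [ 0.6  0.8 -0.8] t 28.3
```

In the tool's units: -0.035 m / 0.6 = -0.0583, -0.018 m / 0.6 = -0.03.

Emit:
hand_motion:
  ticks:
    - {"aperture":0.02, "dx":-0.0033, "dy":-0.03}
    - {"aperture":0.02, "dx":-0.0083, "dy":-0.0583}
    - {"aperture":0.02, "dx":-0.0083, "dy":-0.0583}
    - {"aperture":0.02, "dx":-0.0083, "dy":-0.0583}
    - {"aperture":0.02, "dx":-0.0083, "dy":-0.0583}
    - {"aperture":0.02, "dx":-0.0083, "dy":-0.0583}
    - {"aperture":0.02, "dx":-0.0083, "dy":-0.0583}
    - {"aperture":0.02, "dx":-0.0083, "dy":-0.0583}
    - {"aperture":0.02, "dx":-0.0083, "dy":-0.0583}
    - {"aperture":0.02, "dx":-0.0083, "dy":-0.0583}
    - {"aperture":0.02, "dx":-0.0083, "dy":-0.0583}
    - {"aperture":0.02, "dx":-0.0083, "dy":-0.0583}
    - {"aperture":0.02, "dx":-0.0083, "dy":-0.0583}
    - {"aperture":0.02, "dx":-0.0083, "dy":-0.0583}
    - {"aperture":0.02, "dx":-0.0083, "dy":-0.0583}
    - {"aperture":0.02, "dx":-0.0033, "dy":-0.0283}
    - {"aperture":0.02}
    - {"aperture":0.02}
  squeeze: 30

```text
t: 30.1
tool_pos: [0.5805, -0.1531, 0.1227]
orientation: [-0.147, -3.136, -0.002]
force: [-0.5, 0.6, -1.5]
opening: 0.0372
gripper_force: 30.0
```

```bash
python3 d.py 0.576 -0.154 0.0173 85
```

```text
yaw 84.6 tilt 0.15 turn -0.006 shift before turn [ 0.0042 -0.0014  0.0914] after [ 0.0042 -0.0014  0.0914] open 0.03717022263866844 F [-0.5  0.6 -1.5] t 30.1
```

In the tool's units: 0.025 m / 0.6 = 0.0417, 0.015 m / 0.6 = 0.025.

Emit:
hand_motion:
  ticks:
    - {"aperture":0.02, "dx":0.0083, "dy":-0.0017, "dz":0.0167}
    - {"aperture":0.02, "dz":0.0417}
    - {"aperture":0.02, "dz":0.0417}
    - {"aperture":0.02, "dz":0.025}
    - {"aperture":0.02, "dz":0.0117}
    - {"aperture":0.02}
    - {"aperture":0.02}
  squeeze: 30

```text
t: 30.8
tool_pos: [0.5769, -0.1544, 0.043]
orientation: [0.145, 3.137, -0.001]
force: [0.1, -0.6, -1.1]
opening: 0.0372
gripper_force: 30.0
```

```bash
python3 d.py 0.576 -0.154 0.0173 85
```

```text
yaw 84.7 tilt 0.07 turn -0.005 shift before turn [0.001  0.0004 0.0117] after [0.001  0.0004 0.0117] open 0.037163798076510206 F [ 0.1 -0.6 -1.1] t 30.8
```

The rows are not in the units I measure in: shifts go in shares of 0.6 m and turns go in shares of 2 rad. I convert before sending: 0.005 m / 0.6 = 0.0083, 0.004 m / 0.6 = 0.0067.

Emit:
hand_motion:
  ticks:
    - {"aperture":0.02, "dx":0.0017, "dz":0.0083}
    - {"aperture":0.02, "dz":0.0067}
    - {"aperture":0.02, "dz":0.0017}
    - {"aperture":0.02, "dz":0.0017}
    - {"aperture":0.02}
    - {"aperture":0.02}
  squeeze: 30

```text
t: 31.4
tool_pos: [0.5754, -0.1545, 0.0313]
orientation: [0.146, 3.138, -0.0]
force: [-0.2, -1.2, -0.8]
opening: 0.0374
gripper_force: 30.0
```

```bash
python3 d.py 0.576 -0.154 0.0173 85
```

```text
yaw 84.7 tilt 0.02 turn -0.006 shift before turn [-0.0006  0.0005 -0.    ] after [-0.0006  0.0005 -0.    ] open 0.03735163431462004 F [-0.2 -1.2 -0.8] t 31.4
```

In the tool's units: 0.0005 m / 0.6 = 0.0008.

Emit:
hand_motion:
  ticks:
    - {"aperture":0.02, "dz":0.0008}
    - {"aperture":0.02}
    - {"aperture":0.02}
  squeeze: 30

```text
t: 31.7
tool_pos: [0.5754, -0.1545, 0.0312]
orientation: [0.146, 3.138, -0.0]
force: [-2.9, 1.2, 4.8]
opening: 0.0372
gripper_force: 30.0
```

```bash
python3 d.py 0.576 -0.154 0.0173 85
```

```text
yaw 84.7 tilt 0.01 turn -0.005 shift before turn [-0.0006  0.0005 -0.0001] after [-0.0006  0.0005 -0.0001] open 0.03719697135728262 F [-2.9  1.2  4.8] t 31.7
```

Contact. Release, rise clear and check everything.

In the tool's units: 0.04 m / 0.6 = 0.0667, -0.03 m / 0.6 = -0.05.

Emit:
hand_motion:
  ticks:
    - {"aperture":0.055}
    - {"aperture":0.055}
    - {"aperture":0.055}
    - {"aperture":0.055, "dz":-0.0083}
    - {"aperture":0.055, "dz":-0.0333}
    - {"aperture":0.055, "dz":-0.05}
    - {"aperture":0.055, "dz":-0.05}
    - {"aperture":0.055, "dz":-0.05}
    - {"aperture":0.055, "dy":0.05, "dz":-0.0333}
    - {"aperture":0.055, "dy":0.0667}
    - {"aperture":0.055, "dy":0.0667}
    - {"aperture":0.055, "dy":0.0667}
    - {"aperture":0.055, "dy":0.05}
    - {"aperture":0.055}
    - {"aperture":0.055}
    - {"aperture":0.055}
  squeeze: 30

```text
t: 33.3
tool_pos: [0.5919, 0.0239, 0.1657]
orientation: [0.147, 3.138, -0.001]
force: [0.1, -0.7, 0.8]
opening: 0.055
gripper_force: 0.0
```

```bash
python3 - <<'E'
from h import *
for k in ("top","side"):
    c=read_camera(k);w=cloud(c)
    for n,x,y,h in(("cap_s",.576,-.154,.05),("cap_l",.567,-.255,.05),("gate",.476,-.145,.05),("amber",.467,-.246,.08),("brass",.587,.231,.05),("green",.454,.351,.08)):
        m=(np.hypot(w[...,0]-x,w[...,1]-y)<.036)&(w[...,2]>.018)&(w[...,2]<h)&(c["depth"]>0);p=w[m]
        if len(p)>50: r=cv2.minAreaRect(p[:,:2].astype(np.float32));print(k,n,len(p),np.round(r[0],4),np.round(r[1],4),np.percentile(p[:,2],98).round(4))
    if k=="side": save(c,"s5",(240,140,520,400),2.3)
E
```

```text
top cap_s 348 [ 0.5759 -0.1546] [0.0369 0.0379] 0.0371
top cap_l 684 [ 0.5664 -0.2546] [0.0539 0.0535] 0.037
top gate 408 [ 0.4778 -0.1468] [0.0385 0.066 ] 0.0337
top amber 590 [ 0.4656 -0.2453] [0.0455 0.0449] 0.0693
top brass 629 [0.5876 0.2321] [0.0533 0.0524] 0.0307
top green 550 [0.4544 0.3517] [0.0456 0.0441] 0.062
side cap_s 314 [ 0.5759 -0.1552] [0.0388 0.0363] 0.0371
side cap_l 716 [ 0.5661 -0.256 ] [0.0542 0.0534] 0.0369
side gate 563 [ 0.4745 -0.146 ] [0.0421 0.0586] 0.0329
side amber 818 [ 0.4638 -0.2492] [0.0391 0.0454] 0.0691
side brass 253 [0.5854 0.2297] [0.0507 0.0522] 0.0302
side green 334 [0.452  0.3476] [0.0392 0.045 ] 0.0623
```

View pics/s5.png

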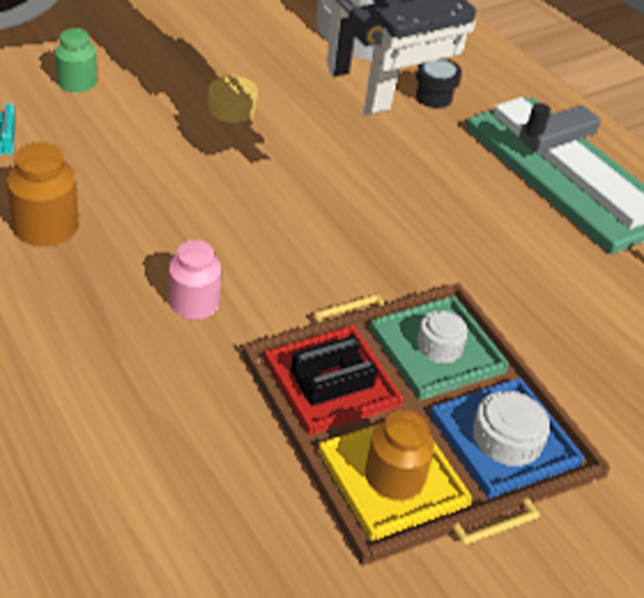

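The picture shows all four parts flat in the right pockets: gate (335,370), small cap (442,335), large cap (510,425) and amber jar (400,455). The brass cap and green jar haven't moved, and the gripper is clear.

```bash
python3 -c "
from plant import robot
print(robot.close_job())"
```

```text
the job is handed in; nothing more can be done
None
```

I handed the job in at about 33 s with all four kit parts flat and centred in their pockets and the brass cap and green jar where they stood, by the last camera check; the hand-in returned no verdict.

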